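# Open the carver's locked chisel case

### The job

Open the chisel case for the stone carver: slide the orange transport lock all the way to its end stop, then swing the steel latch lever with the blue peg off the lid as far as it will go, and then raise the yellow lid until it stands upright and leave it standing open. Leave the stone on the case's front ledge and everything else on the bench where it is.

Things in the scene. Friction and masses are not known exactly. Their poses are not given: they have to be found in the camera images.
- case: Black chisel case fixed to the bench: an open box 150 (x) by 300 (y) by 90 mm high, with a ledge along its front (-x) side 60 mm deep (local x -135 to -75 mm), 300 mm long, top 82 mm above the bench. Origin on the bench under the centre of the 150 x 300 box; x points away from the ledge to the lid's hinge, y along the ledge, z up.
- lock (a joint): Transport lock: orange block 28 (x) by 22 (y) by 52 mm high that slides along the ledge in the case's +y direction, with about 2.5 N of friction. 0 = locked (block centre at local x -105, y -50 mm), 0.06 m = end stop, unlocked (local y +10 mm). Near 0 it stands in the way of the latch lever. It may start up to 20 mm along.
- lock_top (a point): Centre of the orange block's top face, 140 mm above the bench, moves with the block.
- latch (a joint): Steel latch lever (bar 80 x 16 x 8 mm, top 109 mm above the bench) on a vertical pivot on the ledge. At 0 it points 0.56 rad from the case's +y towards +x, its tip over the lid, holding it down. Growing values (rad) swing it anticlockwise from above, tip to the case's -x; lid free from 0.4, stop at 1.0. The lock blocks it until slid away. Stays where left; starts at 0 to 0.08.
- latch_peg_top (a point): Top centre of the upright blue peg (14 mm diameter, 38 mm high, top 146 mm above the bench) on the latch lever, 72 mm from the pivot.
- latch_pivot (a point): Pivot of the latch lever on the top of the bar, at the case's local x -105, y -100 mm, 108 mm above the bench.
- lid (a joint): Yellow lid, 150 (x) by 300 (y) by 8 mm, 0.4 kg, underside 90 mm above the bench, hinged along the case's far (+x) edge. 0 = shut, 1.57 rad = upright, stop at 1.75. A stiff hinge: it stays at any angle where it is left.
- lid_handle (a point): Middle of the lid's handle: a round steel bar 12 mm thick, 80 mm long, parallel to the case's y, on two end posts, its centre line 35 mm above the lid's top face, 120 mm from the hinge along the lid and 70 mm to +y of the lid's middle (local x -45, y 70, 133 mm above the bench when shut). Moves with the lid.
- lid_hinge (a point): Middle of the lid's hinge axis (local x 75, y 0, 90 mm above the bench).
- rubbing_stone: Loose reddish rubbing stone, 32 by 50 by 16 mm, lying on the ledge near its +y end. Origin under its centre. To be left alone.
- tape_measure: Loose yellow tape measure, 70 by 36 by 64 mm, on the bench beside the case's -y end. To be left alone.
- mallet: Loose wooden carver's mallet standing on its head, 112 mm across, 205 mm high. To be left alone.
- chisel: Loose steel chisel, 205 mm long, 15 mm thick, lying on the bench beside the case's +y end. To be left alone.
- brush: Loose dust brush lying on the bench. To be left alone.
- stone_sample: Loose pale stone block, 90 by 70 by 50 mm. To be left alone.
- mug: Loose blue mug, 76 mm across, 90 mm high. To be left alone.

How it is judged:
On the way, in this order (a step that is already met when the one before it is completed fails the run):
1. the lock is at its end stop (within 4 mm) while the lever still holds the lid and the lid is shut (value of joint lock above 0.056 m and value of joint latch below 0.4 rad and value of joint lid below 0.1 rad), for 0.2 s.
2. the latch lever is swung out (past 0.85 of 1.0 rad) with the lid still shut (value of joint latch above 0.85 rad and value of joint lid below 0.1 rad), for 0.2 s.
3. the lid is raised past 1.3 rad (value of joint lid above 1.3 rad), for 0.2 s.
At the end, for the whole second after the job is handed in: The lock is within 4 mm of its end stop (over 0.056 m), the latch lever is swung out past 0.85 rad, and the lid stands open past 1.3 rad, at rest (value of joint lock above 0.056 m and value of joint latch above 0.85 rad and value of joint lid above 1.3 rad and velocity of joint lid between -0.05 and 0.05 rad/s and velocity of joint latch between -0.05 and 0.05 rad/s); the robot touches nothing.
It fails at once if a loose thing (rubbing stone, tape measure, mallet, chisel, brush, stone sample or mug) is moved more than 30 mm (distance of any of rubbing_stone, tape_measure, mallet, chisel, brush, stone_sample, mug from where it was at the start of the episode above 0.03 m).
It also fails if it takes over 56 s, if anything falls off the work surface, if the arm or the gripper's body presses on something with over 40 N, if the wrist force passes 120 N, or if a joint passes its speed limit or range.

### The arm

A 6-joint arm with a two-finger parallel gripper is mounted at the origin on the work surface. World frame = base frame: x ahead of the robot, y to its left, z up, the work surface at z = 0. Lengths are in m, angles in rad, forces in N, time in s.
With the tool pointing down it reaches from about 0.3 to 0.875 m from the base axis. Payload 6.4 kg.
Tool frame: the origin (TCP) lies at the very end of the fingers, on their centre line; the grasp point (between the pads) lies 19 mm behind it; z points along the fingers, y is the line along which they close (so a half turn about z gives the same grasp; the last joint's range is limited). The gripper opens to 85 mm and grips with 20 to 120 N. Pads are 22 mm wide; open, the fingers measure 114 mm over their backs; the gripper's body (76 mm by 85 mm) begins 54 mm behind the grasp point. The pads swing forward as they close: fully open they stand 13 mm farther back than shut.
Start: joints at [0.909, 0.181, 1.607, -0, 1.354, -0.206], TCP at [0.253, 0.516, 0.231] pointing down, gripper open.
Joint ranges: [-2.99, 2.99], [-0.89, 2.07], [0.3, 2.58], [-1.14, 4.28], [0, 2.63], [-3.12, 3.12]. Speed limits (rad/s): [2.57, 2.57, 3.01, 3.14, 3.14, 3.14].

### API

Orientations are given as a unit quaternion [w, x, y, z].
In Python, from bench import ctrl, camera, calibration, order, outline_of gives the robot as it stands.
- The arm moves only by the tool move_arm, never from a script. Its argument "series" is a list that holds one entry, the list of rows, each a list of 5 numbers: the opening, from 0 (shut) to 1 (fully open), then the shift along the tool's x, y, z in mm, then the turn about the tool's z in rad. A call has exactly 10 rows; each row is the pose to reach, as a shift and turn from the pose commanded when the call began, along the tool's axes at that moment; what a row does not reach only later rows make up. A row lasts 1/12 s, in which the tool goes at most 41.7 mm and 7.16 degrees, less where a joint would pass 70% of its speed; a pose out of reach is approached as far as the arm can. A call with a gripper value outside its range is refused whole. The fingers move at their own pace and stop on an object; the grip force is fixed at half the most. Time passes only in rows, so rows that repeat a pose let the fingers close, or fill a call up. It gives the time, the measured TCP pose, the force, the opening and the grip force at its end, in the units of the state.
- ctrl.get_obs(): the state, without advancing time (a new reading comes with each control period).
- camera(name): name is "scene" or "top" or "wrist"; returns (picture, depth): 400x640x3 uint8, blue, green, red; 400x640 float32, m along the optical axis (not along the pixel's ray), 0 where there is no reading.
- calibration(name): a dict with "intrinsics" (3x3 intrinsics, pixels), "rvec" (rotation vector, rad) and "tvec" (3), from world to camera coordinates, as OpenCV has them. Camera axes: x right, y down, z forward; pixel columns grow to the right and rows downward; lengths in m; the calibration is good to about 2 mm. A picture is of the moment at which its call begins: read the wrist's pose just before it. calibration takes no time and is no camera call; for the wrist camera it gives the pose at the moment of the call.
- order.hand_in(): hands the job in; it is judged then, once.
Trained networks look in the newest picture that a camera, given by its name, has taken for a name from the list of things; names that differ only in an ending like _2 or _b are one class to them, and where a whole thing is asked for, a point or a joint stands for the part that bears it (a point fixed in the world has none). Each returns a list of dicts, best first, with "conf" (0 to 1); they miss things now and then, are a little off and sometimes report something else, mostly with a low value. They report only what shows in the picture. A call takes as long as a camera call.
- outline_of(target, camera): "region" (400x640 bool, what is visible of it) and "bbox" ([centre column, centre row, width, height] in pixels, round what is visible of it).
The state is a dict: "time_s": time; "q": joint angles; "dq": joint speeds; "joint_efforts": joint torques, N m; "eef_pos": TCP position; "eef_rot": TCP orientation; "wrist_force": force on the tool from outside, world axes, zero at the start; "torque": the same for the moment, N m; "opening": opening from 0.0 (shut) to 1.0 (fully open); "grasp_force": force on a finger pad.
Only numpy, scipy, OpenCV 4.12 (cv2) and the standard library are available. Lean on these libraries where they do the work, as an engineer would, in place of code of your own. Each camera call takes 0.05 s, during which the arm holds its last target. There are 200 camera calls.

## Working session

There is one attempt and no reset: what is moved stays moved. The work goes in short steps, Python scripts to look and compute and a tool call to move; the robot and the scene stay as the last step left them, time stands still between calls to the robot, and variables do not carry over. Pictures are saved under pics/ and viewed, at most 10 in all, crops included, and the job is handed in when it is done.

Besides the shell and the picture viewer there is one more tool, called after "Emit:" as name(argument=value, ...) on one line, values as JSON. move_arm: Moves the arm, as the interface text tells. Its arguments: {"type":"object","properties":{"series":{"type":"array","items":{"type":"array","items":{"type":"array","items":{"type":"number"}}}}},"required":["series"]}

```bash
mkdir -p pics; ls
cat > h.py <<'E'
import numpy as np, cv2
from bench import ctrl, camera, calibration, order, outline_of
def cal(n):
    c=calibration(n); return np.array(c["intrinsics"],float),cv2.Rodrigues(np.array(c["rvec"],float))[0],np.array(c["tvec"],float).ravel()
def cloud(depth,c):
    K,R,t=c; v,u=np.mgrid[0:400,0:640]
    P=np.stack([(u-K[0,2])/K[0,0]*depth,(v-K[1,2])/K[1,1]*depth,depth],-1)
    return (P-t)@R
E
cat > look.py <<'E'
from h import *
for n in ["top","scene"]:
    c=cal(n); im,d=camera(n); cv2.imwrite(f"pics/{n}0.png",im)
    W=cloud(d,c)
    for t in ["case","lock","latch","latch_peg_top","lid","lid_handle","rubbing_stone","tape_measure","mallet","chisel","brush","stone_sample","mug"]:
        for r in outline_of(t,n)[:1]:
            m=r["region"]&(d>0)
            if m.sum()<3: continue
            p=W[m]; hi=p[p[:,2]>np.percentile(p[:,2],95)-.006]
            print(n,t,round(r["conf"],2),np.round(r["bbox"]),"med",np.round(np.median(p,0),3),"top",np.round(hi.mean(0),3),len(hi))
s=ctrl.get_obs(); print(s["time_s"],s["eef_pos"],s["eef_rot"])
E
python3 look.py
```

```text
pics
top latch 0.82 [382. 216.  40.  19.] med [ 0.524 -0.171  0.109] top [ 0.537 -0.136  0.147] 23
top latch_peg_top 0.74 [385. 217.  30.  19.] med [ 0.524 -0.172  0.109] top [ 0.537 -0.136  0.147] 22
top lid 0.95 [349. 189. 123.  76.] med [ 0.598 -0.085  0.099] top [ 0.599 -0.085  0.102] 4575
top lid_handle 0.68 [385. 216.  31.  20.] med [ 0.524 -0.17   0.109] top [ 0.537 -0.136  0.147] 23
top rubbing_stone 0.73 [311. 236.  19.  19.] med [0.474 0.011 0.099] top [0.474 0.01  0.099] 203
top tape_measure 0.68 [422. 175.  13.  28.] med [ 0.644 -0.292  0.062] top [ 0.648 -0.297  0.065] 226
top mallet 0.89 [167. 201.  50.  44.] med [0.566 0.386 0.107] top [0.575 0.4   0.202] 148
top chisel 0.72 [272. 208.  15.  71.] med [0.586 0.123 0.013] top [0.568 0.122 0.015] 322
top brush 0.97 [462. 263.  58.  54.] med [ 0.415 -0.387  0.018] top [ 0.41  -0.394  0.02 ] 551
top stone_sample 0.84 [164. 261.  45.  42.] med [0.412 0.405 0.05 ] top [0.413 0.411 0.051] 768
top mug 0.65 [465. 182.  43.  42.] med [ 0.621 -0.42   0.045] top [ 0.62  -0.406  0.09 ] 150
scene lock 0.57 [298. 177.  11.  14.] med [
[... 527 characters left out ...]
477 0.012 0.098] 93
scene tape_measure 0.85 [227. 201.  21.  32.] med [ 0.669 -0.288  0.053] top [ 0.65  -0.295  0.064] 128
scene mallet 0.8 [446. 277.  54.  83.] med [0.603 0.409 0.092] top [0.581 0.403 0.198] 168
scene chisel 0.88 [350. 253.  39.  45.] med [0.608 0.127 0.013] top [0.585 0.127 0.013] 272
scene brush 0.63 [262. 167.  12.  22.] med [ 0.413 -0.393  0.019] top [ 0.406 -0.398  0.02 ] 121
scene stone_sample 0.83 [477. 267.  29.  41.] med [0.432 0.423 0.049] top [0.417 0.414 0.05 ] 590
scene mug 0.19 [297. 180.   9.  22.] med [ 0.509 -0.129  0.123] top [ 0.504 -0.133  0.14 ] 38
1.4 [0.25310423 0.51631849 0.2312757 ] [-3.27280954e-06  2.25933363e-01  9.74142759e-01 -7.86254718e-06]
```

```bash
cat > fit.py <<'E'
from h import *
c=cal("top"); im,d=camera("top"); W=cloud(d,c)
cv2.imwrite("pics/topcrop.png",cv2.resize(im[140:270,260:480],None,fx=3.5,fy=3.5,interpolation=cv2.INTER_CUBIC))
r=outline_of("lid","top")[0]["region"]
m=r&(abs(W[...,2]-.098)<.006)
m=cv2.morphologyEx(m.astype(np.uint8),cv2.MORPH_OPEN,np.ones((3,3)))>0
rect=cv2.minAreaRect((W[m][:,:2]*1000).astype(np.float32)); print(rect); print(cv2.boxPoints(rect))
hsv=cv2.cvtColor(im,cv2.COLOR_BGR2HSV)
reg=(W[...,0]>.4)&(W[...,0]<.75)&(W[...,1]>-.26)&(W[...,1]<.12)
for nm,z0,z1 in [("hi>.125",.125,.16),("lock/peg .136+",.136,.15)]:
    k=reg&(W[...,2]>z0)&(W[...,2]<z1); n,l,st,ce=cv2.connectedComponentsWithStats(k.astype(np.uint8))
    for i in range(1,n):
        if st[i,4]>3: print(nm,st[i,4],np.round(W[l==i].mean(0),4),np.round(ce[i]),"hsv",np.median(hsv[l==i],0))
E
python3 fit.py
```

```text
((599.7266845703125, -88.03335571289062), (150.69667053222656, 300.111572265625), 9.510445594787598)
[[ 500.62064    47.510365]
 [ 550.20734  -248.4763  ]
 [ 698.83276  -223.57707 ]
 [ 649.24603    72.40959 ]]
hi>.125 170 [ 0.5429 -0.0262  0.1388] [327. 207.] hsv [ 22.   22.  185.5]
hi>.125 31 [ 0.5371 -0.1357  0.144 ] [370. 208.] hsv [113. 143. 168.]
hi>.125 105 [ 0.5007 -0.1358  0.1395] [371. 223.] hsv [ 11. 195. 210.]
lock/peg .136+ 153 [ 0.5429 -0.0254  0.1393] [326. 206.] hsv [ 22.  21. 186.]
lock/peg .136+ 23 [ 0.5376 -0.1359  0.1456] [371. 208.] hsv [113. 143. 169.]
lock/peg .136+ 94 [ 0.5013 -0.1367  0.1404] [371. 223.] hsv [ 11. 195. 217.]
```

View pics/topcrop.png

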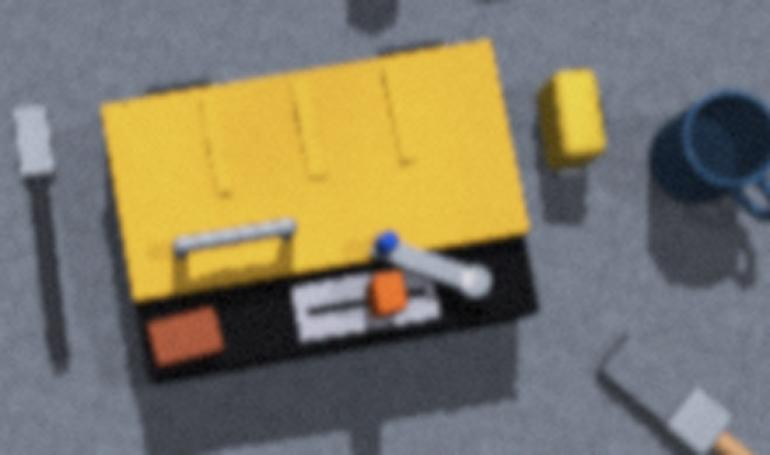

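The top view shows the case turned about 9.5°. The orange lock is at crop pixel (388,293), with the blue peg at (387,243) and the handle at (235,236). In case coordinates lock, peg and handle all agree with the given geometry, with the lock about 18 mm along and the latch at about 0.05 rad. I'll go above the lock first.

```bash
cat > to.py <<'E'
import sys
from h import *
from scipy.spatial.transform import Rotation as Ro
a=np.radians(9.51); O=np.array([.5997,-.0880])
# args: local x,y mm, z mm, yaw of tool y relative to case x (deg)
def tgt(lx,ly,z): return np.r_[O+np.array([np.cos(a)*lx-np.sin(a)*ly,np.sin(a)*lx+np.cos(a)*ly])/1e3,z/1e3]
def loc(p): d=np.asarray(p)[:2]-O; return np.round([1e3*(np.cos(a)*d[0]+np.sin(a)*d[1]),1e3*(-np.sin(a)*d[0]+np.cos(a)*d[1]),1e3*p[2]],1)
if __name__=="__main__":
    lx,ly,z,yaw=map(float,sys.argv[1:])
    s=ctrl.get_obs(); w,*v=s["eef_rot"]; R=Ro.from_quat([*v,w]).as_matrix()
    d=R.T@(tgt(lx,ly,z)-s["eef_pos"])*1e3
    y=np.arctan2(R[1,1],R[0,1]); dy=(np.radians(yaw)+a-y+np.pi)%(2*np.pi)-np.pi
    print("local now",loc(s["eef_pos"]),"t",s["time_s"],"shift",np.round(d,1),"turn",round(-dy,3),"q",np.round(s["q"],2),"case axes in tool x,y:",np.round((R.T@[np.cos(a),np.sin(a),0])[:2],4),np.round((R.T@[-np.sin(a),np.cos(a),0])[:2],4))
E
python3 to.py -105 -31.5 215 90
```

```text
local now [-242.   653.3  231.3] t 1.5 shift [-510.2 -476.8   16.3] turn -0.622 q [ 0.91  0.18  1.61  0.    1.35 -0.21] case axes in tool x,y: [-0.8129  0.5825] [0.5825 0.8129]
```

Emit:
move_arm(series=[[[1, -30, -28, 1, -0.06], [1, -60, -56, 2, -0.12], [1, -88, -82, 3, -0.18], [1, -116, -108, 4, -0.24], [1, -144, -135, 5, -0.3], [1, -172, -161, 6, -0.36], [1, -200, -187, 7, -0.42], [1, -228, -213, 8, -0.48], [1, -255, -238, 8, -0.54], [1, -283, -264, 8, -0.622]]])

```text
time_s: 2.33
eef_pos: [0.3912, 0.1531, 0.2236]
eef_rot: [0.0, -0.085, 0.996, 0.0]
wrist_force: [1.0, 0.5, 0.5]
opening: 0.998
grasp_force: 0.0
```

```bash
python3 to.py -105 -31.5 215 90
```

```text
local now [-165.8  272.2  223.6] t 2.3333 shift [ -59.7 -303.9    8.6] turn 0.003 q [ 0.09 -0.18  1.98  0.    1.34 -1.65] case axes in tool x,y: [-1.     -0.0034] [-0.0034  1.    ]
```

Emit:
move_arm(series=[[[1, -8, -38, 1, 0], [1, -16, -76, 2, 0], [1, -24, -114, 3, 0], [1, -32, -152, 4, 0], [1, -40, -190, 5, 0], [1, -48, -228, 6, 0], [1, -55, -262, 8, 0], [1, -60, -290, 8.6, 0], [1, -60, -304, 8.6, 0], [1, -60, -304, 8.6, 0]]])

```text
time_s: 3.17
eef_pos: [0.5007, -0.1379, 0.2145]
eef_rot: [-0.0, -0.081, 0.997, -0.0]
wrist_force: [-0.1, 0.1, -0.5]
opening: 0.999
grasp_force: 0.0
```

```bash
cat > w.py <<'E'
import sys
from to import *
c=cal("wrist"); im,d=camera("wrist"); W=cloud(d,c)
cv2.imwrite(sys.argv[1],im)
hsv=cv2.cvtColor(im,cv2.COLOR_BGR2HSV)
L=np.stack([*(np.moveaxis(W[...,:2]-O,-1,0))],-1)
for nm,z0,z1 in [("tops",.132,.152)]:
    k=(d>.05)&(W[...,2]>z0)&(W[...,2]<z1); n,l,st,ce=cv2.connectedComponentsWithStats(k.astype(np.uint8))
    for i in range(1,n):
        if st[i,4]>60: 
            lc=np.array([loc(p) for p in W[l==i][::5]]); print(nm,st[i,4],"mean",lc.mean(0).round(1),"lo",np.percentile(lc,3,0),"hi",np.percentile(lc,97,0),np.round(ce[i]),"hsv",np.median(hsv[l==i],0))
E
python3 w.py pics/w1.png; python3 to.py -105 -31.5 119 90
```

```text
tops 963 mean [-109.7  -33.4  140.4] lo [-121.7    -43.9    134.676] hi [-96.128 -23.4   142.024] [319. 204.] hsv [ 15. 221. 231.]
tops 315 mean [-73.8 -39.3 144. ] lo [-78.214 -45.028 134.776] hi [-67.232 -33.086 147.714] [311. 248.] hsv [109. 189. 197.]
tops 244 mean [-50.2  29.8 137.5] lo [-54.056  23.164 132.964] hi [-44.076  36.868 140.356] [393. 269.] hsv [104.   26.  151.5]
tops 639 mean [-50.4  92.5 138. ] lo [-54.219  73.896 133.424] hi [-44.181 110.376 140.5  ] [467. 269.] hsv [104.  25. 143.]
local now [-106.   -30.9  214.5] t 3.2167 shift [-1.  -0.7 95.5] turn -0.002 q [-0.49  0.07  1.76  0.    1.31 -2.23] case axes in tool x,y: [-1.     0.002] [0.002 1.   ]
```

View pics/w1.png

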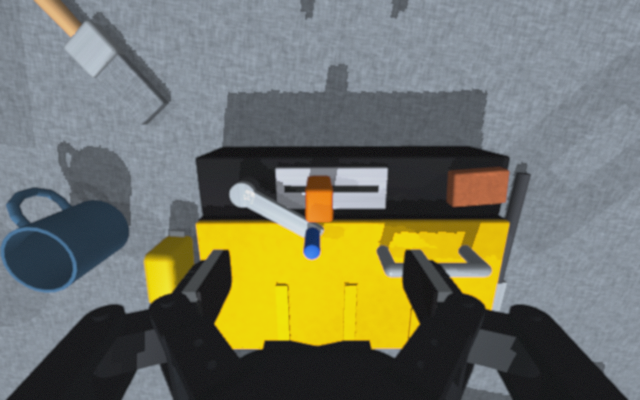

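The wrist view shows the lock at (319,204), the peg at (311,248) and the handle at (435,270). They agree with the top camera to about 4 mm, which is enough for the grip. I'll descend over the lock and close.

Emit:
move_arm(series=[[[1, 1, -1, 25, 0], [1, 1, -1, 50, 0], [1, 1, -1, 75, 0], [1, 1, -1, 95, 0], [0.6, 1, -1, 95, 0], [0.2, 1, -1, 95, 0], [0, 1, -1, 95, 0], [0, 1, -1, 95, 0], [0, 1, -1, 95, 0], [0, 1, -1, 95, 0]]])

```text
time_s: 4.05
eef_pos: [0.5006, -0.1366, 0.1215]
eef_rot: [0.001, -0.083, 0.997, -0.001]
wrist_force: [-0.3, 0.9, 5.2]
opening: 0.244
grasp_force: 59.1
```

```bash
python3 to.py -105 12 119 90
```

```text
local now [-105.7  -31.6  121.5] t 4.05 shift [-0.7 43.6  2.5] turn 0.0 q [-0.5   0.18  1.84  0.    1.11 -2.23] case axes in tool x,y: [-1.e+00 -4.e-04] [-4.e-04  1.e+00]
```

Emit:
move_arm(series=[[[0, 0, 6, 0, 0], [0, 0, 12, 0, 0], [0, 0, 18, 0, 0], [0, 0, 24, 0, 0], [0, 0, 30, 0, 0], [0, 0, 35, 0, 0], [0, 0, 39, 0, 0], [0, 0, 42, 0, 0], [0, 0, 44, 0, 0], [0, 0, 46, 0, 0]]])

```text
time_s: 4.88
eef_pos: [0.4936, -0.0943, 0.1216]
eef_rot: [0.002, -0.083, 0.997, -0.004]
wrist_force: [1.3, -19.7, -1.2]
opening: 0.245
grasp_force: 59.0
```

```bash
python3 to.py -105 12 119 90
```

```text
local now [-105.7   11.3  121.6] t 4.8833 shift [-0.7  0.7  2.6] turn 0.001 q [-0.42  0.15  1.89 -0.01  1.1  -2.16] case axes in tool x,y: [-1.    -0.001] [-0.001  1.   ]
```

The lock is at its stop: 20 N resistance and about 43 mm travelled. I'll release and lift.

Emit:
move_arm(series=[[[0, 0, 0, 0, 0], [0, 0, -2, 0, 0], [0.3, 0, -3, 0, 0], [0.6, 0, -3, 0, 0], [0.6, 0, -3, 0, 0], [0.6, 0, -3, 0, 0], [0.6, 0, -3, -20, 0], [0.6, 0, -3, -40, 0], [0.3, 0, -3, -60, 0], [0, 0, -3, -70, 0]]])

```text
time_s: 5.72
eef_pos: [0.4935, -0.094, 0.1919]
eef_rot: [0.001, -0.083, 0.997, -0.001]
wrist_force: [0.6, -0.9, -0.7]
opening: 0.326
grasp_force: 0.0
```

```bash
python3 w.py pics/w2.png;python3 to.py -36 -34 119 90
```

```text
tops 1173 mean [-109.8    8.7  140.3] lo [-121.796   -0.9    135.01 ] hi [-95.704  18.5   141.9  ] [315. 214.] hsv [ 17. 218. 244.]
tops 342 mean [-74.2 -39.4 143.5] lo [-78.196 -45.1   132.608] hi [-66.612 -34.012 147.7  ] [250. 261.] hsv [109. 187. 204.]
tops 145 mean [-50.1  27.3 137.5] lo [-54.032  23.888 133.204] hi [-44.552  30.8   139.916] [339. 285.] hsv [104.  25. 166.]
tops 507 mean [-52.3  89.6 136.8] lo [-54.3    68.224 132.706] hi [-48.103 112.194 139.9  ] [419. 282.] hsv [104.  25. 123.]
local now [-105.    11.2  193.1] t 5.7667 shift [-68.7 -45.   74.6] turn 0.001 q [-0.43  0.05  1.83  0.    1.25 -2.16] case axes in tool x,y: [-1.e+00 -6.e-04] [-6.e-04  1.e+00]
```

Emit:
move_arm(series=[[[0, -20, -14, 0, 0], [0, -45, -30, 0, 0], [0, -65, -44, 0, 0], [0, -71, -46, 0, 0], [0, -71, -46, 15, 0], [0, -71, -46, 35, 0], [0, -71, -46, 55, 0], [0, -71, -46, 68, 0], [0, -71, -46, 72, 0], [0, -71, -46, 72, 0]]])

```text
time_s: 6.6
eef_pos: [0.5688, -0.1268, 0.1159]
eef_rot: [-0.002, -0.083, 0.997, 0.001]
wrist_force: [0.1, -0.9, 0.4]
opening: -0.001
grasp_force: 0.0
```

```bash
python3 to.py -118 -34 119 90
```

```text
local now [-36.9 -33.2 115.9] t 6.6 shift [81.2 -0.8 -2.9] turn 0.0 q [-0.42  0.33  1.68  0.    1.14 -2.16] case axes in tool x,y: [-1.e+00 -4.e-04] [-4.e-04  1.e+00]
```

Emit:
move_arm(series=[[[0, 8, 0, -4, 0], [0, 16, 0, -4, 0], [0, 22, 0, -4, 0], [0, 28, 0, -4, 0], [0, 34, 0, -4, 0], [0, 40, 0, -4, 0], [0, 46, 0, -4, 0], [0, 52, 0, -4, 0], [0, 58, 0, -4, 0], [0, 64, 0, -4, 0]]])

```text
time_s: 7.43
eef_pos: [0.5064, -0.1385, 0.1218]
eef_rot: [0.0, -0.083, 0.997, -0.0]
wrist_force: [1.9, 0.8, 2.8]
opening: -0.001
grasp_force: 1.1
```

```bash
python3 to.py -118 -34 119 90
```

```text
local now [-100.3  -34.4  121.8] t 7.4333 shift [17.7  0.4  2.8] turn 0.0 q [-0.49  0.2   1.83 -0.    1.12 -2.23] case axes in tool x,y: [-1.e+00 -1.e-04] [-1.e-04  1.e+00]
```

Emit:
move_arm(series=[[[0, 4, 0, 1, 0], [0, 7, 0, 1, 0], [0, 10, 0, 1, 0], [0, 13, 0, 1, 0], [0, 15, 0, 1, 0], [0, 17, 0, 1, 0], [0, 19, 0, 1, 0], [0, 20, 0, 1, 0], [0, 21, 0, 1, 0], [0, 22, 0, 1, 0]]])

```text
time_s: 8.27
eef_pos: [0.4872, -0.1417, 0.121]
eef_rot: [0.002, -0.083, 0.997, -0.0]
wrist_force: [13.6, 0.6, -7.3]
opening: -0.001
grasp_force: 6.8
```

```bash
python3 to.py -118 -34 119 90
```

```text
local now [-119.8  -34.4  121. ] t 8.2667 shift [-1.8  0.4  2. ] turn -0.0 q [-0.52  0.16  1.87  0.    1.1  -2.26] case axes in tool x,y: [-1.e+00  3.e-04] [3.e-04 1.e+00]
```

Force rose to 14 N, so the lever is at its stop. I'll back off, lift and check.

Emit:
move_arm(series=[[[0, -4, 0, 0, 0], [0, -12, 0, 0, 0], [0, -12, 0, -20, 0], [0, -12, 0, -45, 0], [0, -12, 0, -70, 0], [0, -12, 0, -90, 0.1], [0.3, -12, 0, -100, 0.2], [0.6, -12, 0, -100, 0.3], [0.6, -12, 0, -100, 0.4], [0.6, -12, 0, -100, 0.5]]])

```text
time_s: 9.1
eef_pos: [0.4971, -0.1395, 0.2208]
eef_rot: [-0.001, 0.168, 0.986, 0.0]
wrist_force: [0.4, -0.4, 0.0]
opening: 0.567
grasp_force: 0.0
```

```bash
sed -i 's/"lock\/peg .136+",.136,.15/"x",.136,.15/' fit.py; python3 fit.py; python3 w.py pics/w3.png; python3 to.py -46 70 215 0
```

```text
((0.0, 0.0), (0.0, 0.0), 0.0)
[[0. 0.]
 [0. 0.]
 [0. 0.]
 [0. 0.]]
hi>.125 170 [ 0.5429 -0.0262  0.1387] [327. 207.] hsv [ 21.  22. 193.]
hi>.125 4 [ 0.504  -0.0849  0.1401] [350. 222.] hsv [  7.5  95.  135. ]
hi>.125 30 [ 0.4714 -0.1441  0.1448] [374. 234.] hsv [112.  170.5 194.5]
x 148 [ 0.5432 -0.0269  0.1393] [327. 206.] hsv [105.   20.  193.5]
x 4 [ 0.504  -0.0849  0.1401] [350. 222.] hsv [  7.5  95.  135. ]
x 27 [ 0.4715 -0.1445  0.1463] [375. 234.] hsv [112. 170. 201.]
tops 989 mean [-109.4    8.7  140.4] lo [-121.709   -1.409  136.866] hi [-95.782  18.7   141.909] [367. 181.] hsv [ 15. 223. 226.]
tops 302 mean [-139.5  -35.2  145.3] lo [-145.02  -41.1   135.  ] hi [-132.6   -29.62  148.02] [299. 176.] hsv [109. 197. 218.]
tops 1682 mean [-50.   69.  138.1] lo [-54.1    25.932 133.508] hi [-43.508 109.492 140.7  ] [466. 208.] hsv [104.  25. 166.]
local now [-109.8  -33.8  220.4] t 9.25 shift [ -6.6 121.7   5.4] turn 1.074 q [-0.5   0.06  1.76 -0.    1.32 -1.74] case axes in tool x,y: [-0.879   0.4768] [0.4768 0.879 ]
```

Lever is at about 1.0 rad and the lock at its stop. Next I'll go above the handle with a quarter turn.

Emit:
move_arm(series=[[[0.6, 0, 20, 0, 0.12], [0.6, -2, 40, 0, 0.24], [0.6, -3, 60, 0, 0.36], [0.6, -4, 80, 0, 0.48], [0.6, -5, 100, 0, 0.6], [0.6, -5, 121, 0, 0.72], [0.6, -5, 121, 0, 0.84], [0.6, -5, 121, 0, 0.96], [0.6, -5, 121, 0, 1.074], [0.6, -5, 121, 0, 1.074]]])

```text
time_s: 10.08
eef_pos: [0.5414, -0.0267, 0.2204]
eef_rot: [-0.0, 0.647, 0.762, -0.0]
wrist_force: [-1.1, -0.3, -0.7]
opening: 0.595
grasp_force: 0.0
```

```bash
python3 w.py pics/w4.png; python3 to.py -48 70 118 0
```

```text
tops 1525 mean [-48.3  72.6 138.8] lo [-52.9    28.924 136.1  ] hi [-43.212 111.788 140.7  ] [317. 198.] hsv [104.  26. 168.]
tops 1321 mean [239.3 -99.2 142.1] lo [ 232.192 -122.308  133.168] hi [256.84  -83.892 151.608] [616. 369.] hsv [ 8.  3. 80.]
tops 62 mean [ 265.8 -140.3  138.7] lo [ 260.56  -148.496  132.708] hi [ 268.764 -127.74   149.064] [628. 398.] hsv [22. 58. 85.]
local now [-47.4  70.  220.4] t 10.1333 shift [  0.   -0.5 102.4] turn 0.002 q [-0.27  0.12  1.7  -0.    1.32 -0.44] case axes in tool x,y: [-0.0019  1.    ] [1.     0.0019]
```

View pics/w4.png

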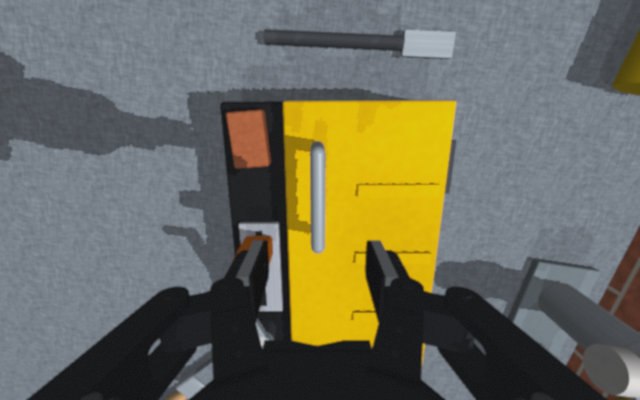

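The handle lies at (318,198), centred between the fingers. I'll descend and grip.

Emit:
move_arm(series=[[[0.6, 0, -0.5, 25, 0], [0.6, 0, -0.5, 50, 0], [0.6, 0, -0.5, 75, 0], [0.6, 0, -0.5, 95, 0], [0.6, 0, -0.5, 103, 0], [0.3, 0, -0.5, 103, 0], [0, 0, -0.5, 103, 0], [0, 0, -0.5, 103, 0], [0, 0, -0.5, 103, 0], [0, 0, -0.5, 103, 0]]])

```text
time_s: 10.97
eef_pos: [0.5421, -0.0276, 0.1194]
eef_rot: [0.001, 0.647, 0.763, 0.0]
wrist_force: [-2.1, -0.7, 6.2]
opening: 0.114
grasp_force: 58.8
```

```bash
python3 to.py -48 70 118 0
python3 - <<'E'
import numpy as np
r=np.hypot(120,43);p0=np.arctan2(43,120)
for t in np.arange(0.08,1.61,.08): print(round(t,2),np.round([120-r*np.cos(p0+t), r*np.sin(p0+t)-43],1))
E
```

```text
local now [-46.8  69.1 119.4] t 10.9667 shift [ 0.9 -1.2  1.4] turn -0.002 q [-0.27  0.24  1.78 -0.    1.12 -0.43] case axes in tool x,y: [0.0022 1.    ] [ 1.     -0.0022]
0.08 [3.8 9.5]
0.16 [ 8.4 18.6]
0.24 [13.7 27.3]
0.32 [19.6 35.6]
0.4 [26.2 43.3]
0.48 [33.4 50.6]
0.56 [41.2 57.2]
0.64 [49.4 63.2]
0.72 [58.1 68.5]
0.8 [67.2 73. ]
0.88 [76.7 76.9]
0.96 [86.4 80. ]
1.04 [96.3 82.3]
1.12 [106.4  83.7]
1.2 [116.6  84.4]
1.28 [126.8  84.3]
1.36 [136.9  83.3]
1.44 [147.   81.6]
1.52 [156.9  79. ]
1.6 [166.5  75.7]
```

Gripped. I'll raise along the hinge arc.

Emit:
move_arm(series=[[[0, 1.8, 0, 0, 0], [0, 0, 3.8, -9.5, 0], [0, 0, 6, -14, 0], [0, 0, 8.4, -18.6, 0], [0, 0, 11, -23, 0], [0, 0, 13.7, -27.3, 0], [0, 0, 16.6, -31.5, 0], [0, 0, 19.6, -35.6, 0], [0, 0, 22.9, -39.5, 0], [0, 0, 26.2, -43.3, 0]]])

```text
time_s: 11.8
eef_pos: [0.564, -0.0237, 0.1601]
eef_rot: [-0.003, 0.647, 0.762, -0.003]
wrist_force: [-13.3, -7.3, 1.3]
opening: 0.118
grasp_force: 58.7
```

```bash
python3 to.py -20.6 69 162 0
```

```text
local now [-24.6  69.3 160.1] t 11.8 shift [-0.3  4.  -2. ] turn -0.003 q [-0.25  0.24  1.69 -0.    1.22 -0.41] case axes in tool x,y: [0.0026 1.    ] [ 1.     -0.0026]
```

Emit:
move_arm(series=[[[0, 0, 7.2, -7.3, 0], [0, 0, 15, -13.9, 0], [0, 0, 23.2, -19.9, 0], [0, 0, 31.9, -25.2, 0], [0, 0, 41, -29.7, 0], [0, 0, 50.5, -33.6, 0], [0, 0, 60.2, -36.7, 0], [0, 0, 65, -38, 0], [0, 0, 70.1, -39, 0], [0, 0, 70.1, -39, 0]]])

```text
time_s: 12.63
eef_pos: [0.6369, -0.0116, 0.2043]
eef_rot: [0.001, 0.647, 0.763, 0.0]
wrist_force: [-7.7, -0.9, 16.6]
opening: 0.115
grasp_force: 61.5
```

```bash
python3 to.py 49.5 69 202 0
```

```text
local now [ 49.3  69.2 204.3] t 12.6333 shift [-0.2  0.2  2.3] turn -0.002 q [-0.2   0.34  1.47 -0.    1.33 -0.37] case axes in tool x,y: [0.0024 1.    ] [ 1.     -0.0024]
```

Emit:
move_arm(series=[[[0, 0, 5, -0.8, 0], [0, 0, 12, -1.5, 0], [0, 0, 20.3, -2.1, 0], [0, 0, 30.5, -2, 0], [0, 0, 40.6, -1, 0], [0, 0, 48, 0, 0], [0, 0, 55, 1.8, 0], [0, 0, 60.6, 3.3, 0], [0, 0, 63, 4, 0], [0, 0, 63, 4, 0]]])

```text
time_s: 13.47
eef_pos: [0.6994, -0.0009, 0.1983]
eef_rot: [0.001, 0.647, 0.762, 0.001]
wrist_force: [-0.2, -0.4, 5.4]
opening: 0.109
grasp_force: 63.4
```

```bash
python3 to.py 112.5 69 198 0
python3 - <<'E'
from h import *
im,d=camera("scene"); cv2.imwrite("pics/s2.png",cv2.resize(im[100:300,180:420],None,fx=3,fy=3))
E
```

```text
local now [112.7  69.4 198.3] t 13.4667 shift [-0.4 -0.2  0.3] turn -0.003 q [-0.17  0.48  1.29  0.    1.37 -0.33] case axes in tool x,y: [0.0026 1.    ] [ 1.     -0.0026]
```

View pics/s2.png

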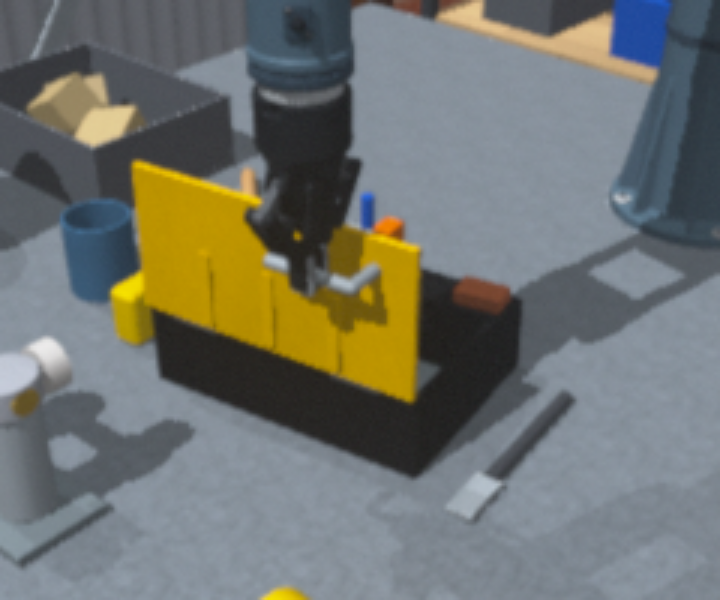

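The lid stands upright with the fingers on the handle at crop (310,275). I'll open part way and lift straight up.

Emit:
move_arm(series=[[[0.2, 0, 0, 0, 0], [0.3, 0, 0, 0, 0], [0.3, 0, 0, 0, 0], [0.3, 0, 1, 0, 0], [0.3, 0, 1, -4, 0], [0.3, 0, 1, -10, 0], [0.3, 0, 1, -18, 0], [0.3, 0, 1, -26, 0], [0.3, 0, 1, -36, 0], [0.3, 0, 1, -46, 0]]])

```text
time_s: 14.35
eef_pos: [0.6993, -0.0012, 0.2433]
eef_rot: [0.0, 0.647, 0.762, 0.0]
wrist_force: [0.5, 0.2, 0.4]
opening: 0.295
grasp_force: 0.0
```

Emit:
move_arm(series=[[[0.3, 0, 0, -10, 0], [0.3, 0, 0, -25, 0], [0.3, 0, 0, -40, 0], [0.3, 0, 0, -55, 0], [0.3, 0, 0, -70, 0], [0.3, 0, 0, -85, 0], [0.3, 0, 0, -95, 0], [0.3, 0, 0, -100, 0], [0.3, 0, 0, -100, 0], [0.3, 0, 0, -100, 0]]])

```text
time_s: 15.18
eef_pos: [0.6991, -0.0011, 0.3417]
eef_rot: [-0.0, 0.647, 0.762, -0.0]
wrist_force: [-0.3, 0.3, -0.3]
opening: 0.301
grasp_force: 0.0
```

```bash
cat > chk.py <<'E'
from to import *
im,d=camera("scene"); cv2.imwrite("pics/s3.png",cv2.resize(im[100:300,180:420],None,fx=3,fy=3))
c=cal("top"); im,d=camera("top"); W=cloud(d,c).reshape(-1,3); h=cv2.cvtColor(im,cv2.COLOR_BGR2HSV).reshape(-1,3)
def rep(n,m):
    if m.sum(): p=np.array([loc(q) for q in W[m]]); print(n,m.sum(),np.median(p,0),p.min(0),p.max(0))
near=(W[:,2]>.09)&(W[:,2]<.26)&(W[:,0]>.4)&(W[:,1]>-.3)&(W[:,1]<.15)
rep("yellow",near&(h[:,0]>20)&(h[:,0]<32)&(h[:,1]>130)&(W[:,2]>.22))
rep("blue",near&(h[:,0]>105)&(h[:,0]<125)&(h[:,1]>120)&(W[:,2]>.136)&(W[:,2]<.15))
rep("orange",near&(h[:,0]<15)&(h[:,1]>150)&(W[:,2]>.13)&(W[:,2]<.15))
E
python3 chk.py
```

```text
yellow 265 [ 70.6 -71.4 239.9] [  68.1 -145.4  220.3] [ 76.9   4.6 245.4]
blue 20 [-137.95  -33.1   147.05] [-142.2  -39.3  137.3] [-132.1  -28.3  149.7]
orange 82 [-107.05   11.1   140.8 ] [-118.9   -0.3  133.8] [-93.8  20.8 145. ]
```

View pics/s3.png

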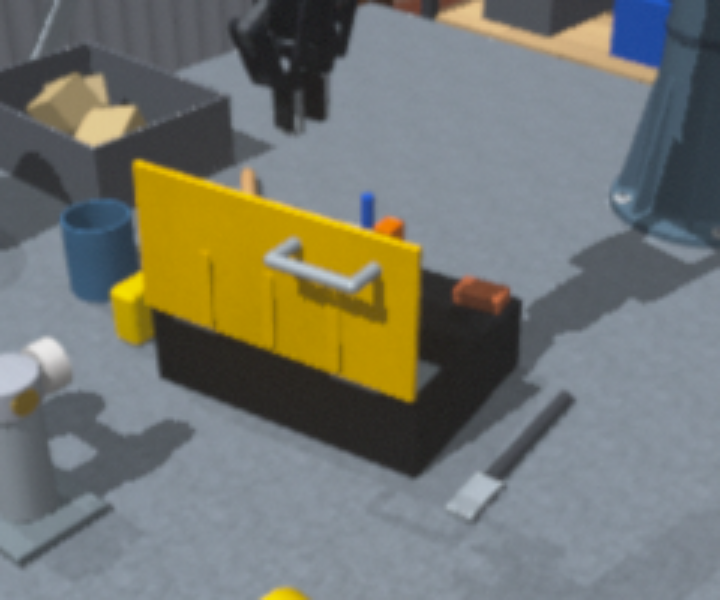

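The lid stands at about 1.55 rad with its top edge at crop (275,205). The gripper is clear, the lever and lock are at their stops, and the loose things I can see haven't moved, so I'm handing in.

```bash
python3 -c "
from bench import order; print(order.hand_in())"
```

```text
the job is handed in; nothing more can be done
None
```

The job is handed in with no verdict returned: my last check showed the lock and latch lever at their stops and the lid standing at about 1.55 rad with the gripper clear, and I saw no loose thing moved.

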